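# Swing the load-cell beam into line on its base plate

## Robot

A 7-joint arm with a two-finger parallel gripper is mounted at the origin on a cart in front of the work surface, level with it; the furniture and walls round the work are solid. World frame = base frame: x ahead of the robot, y to its left, z up, the work surface at z = 0. Lengths are in m, angles in rad, forces in N, time in s.
With the tool pointing down it reaches from about 0.4 to 0.75 m from the base axis. Payload 19.5 kg.
Tool frame: the origin (TCP) lies on the centre line of the jaws, within the pads' length; the fingertips stand 8 mm ahead of it and the grasp point (between the pads) lies 11 mm behind it; z points along the fingers, y is the direction in which the jaws open and shut (so a half turn about z gives the same grasp; the last joint's range is limited). The gripper opens to 85 mm and grips with 20 to 120 N. Pads are 22 mm wide; open, the fingers measure 114 mm over their backs; the gripper's body (76 mm by 85 mm) begins 54 mm behind the grasp point. The pads swing forward as they close: fully open they stand 13 mm farther back than shut.
Start: joints at [1.173, 0.707, -0.028, 1.485, 0.022, 0.951, -0.075], TCP at [0.2, -0.539, 0.239] pointing down, gripper open.
Joint ranges: [-2.71, 2.71], [-0.32, 2.16], [-1.57, 1.52], [0, 2.45], [-1.46, 4.6], [0, 2.02], [-2.83, 2.83]. Speed limits (rad/s): [1.89, 1.89, 2.57, 2.57, 3.01, 3.01, 3.01].

## Interface

Orientations are given as a 3x3 rotation matrix whose columns are the frame's x, y, z axes.
In Python, from cell import arm, optics, workorder gives the robot as it stands. The module is installed in compiled form; this text tells all that it offers.
- The arm moves only by the tool carry_out, never from a script. Its argument "motion" is a list of rows, each a list of 7 numbers: the shift along the tool's x, y, z each as a share of 250 mm, from -1 to 1, then the turn, a rotation vector about the tool's x, y, z each as a share of pi rad, from -1 to 1, then the opening, from -1 (shut) to 1 (fully open). A call has 1 to 5 rows; each row shifts and turns the pose as measured when the row begins, along the tool's axes as they then stand; what a row does not reach is not made up. A row lasts 1/12 s, in which the tool goes at most 41.7 mm and 7.16 degrees, less where a joint would pass 70% of its speed; a pose out of reach is approached as far as the arm can. A call with a number of a shift or a turn outside -1 to 1 is refused whole. A call with a gripper value outside its range is refused whole. The fingers move at their own pace and stop on an object; the grip force is fixed at half the most. Time passes only in rows, so rows that do not move let the fingers close. It gives the time, the measured TCP pose, the force and the opening at its end, in the units of the state.
- arm.get_state(): the state, without advancing time (a new reading comes with each control period).
- optics.capture(name): name is "scene" or "top" or "wrist"; returns the picture (384x512x3 uint8, blue, green, red); there is no depth.
- optics.get_calibration(name): a dict with "fovy" (degrees; the focal length in pixels is half the picture's height over the tangent of half this angle, whatever the lens; pixels are square), "cx", "cy" (the principal point, pixels), "eye" and "attitude" of the camera in the world. Camera axes: x right, y up, looking along -z (the intrinsics and any distortion apply to the point x, -y, -z); pixel columns grow to the right and rows downward; lengths in m; the calibration is good to about 2 mm. The wrist camera is an equidistant fisheye: a pixel r from the principal point sees the ray r / f radians off the axis. A picture is of the moment at which its call begins: read the wrist's pose just before it. get_calibration takes no time and is no camera call; for the wrist camera it gives the pose at the moment of the call.
- workorder.close_job(): hands the job in, once; it reports no verdict.
The state is a dict: "clock": time; "joint_pos": joint angles; "joint_velocities": joint speeds; "joint_efforts": joint torques, N m; "position": TCP position; "tcp_rot": TCP orientation; "contact_force": force on the tool from outside, world axes, zero at the start; "wrist_torque": the same for the moment, N m; "opening": finger opening in m.
Only numpy, scipy, OpenCV 4.12 (cv2) and the standard library are available. Lean on these libraries where they do the work, as an engineer would, in place of code of your own. Each camera call takes 0.05 s, during which the arm holds its last target. There are 200 camera calls.

## Task

On the grey base plate, swing the aluminium beam round the tall post that its slotted end sits on, until its side rests against the short stop post. Keep the beam flat on the plate with the post in its slot all the while, and leave the plain spare bar and the small test weight where they are.

Things in the scene. Friction and masses are not known exactly. Their poses are not given: they have to be found in the camera images.
- beam: Aluminium load-cell beam, loose, 0.45 kg, 162 x 32 x 30 mm (long, wide, high), flat on the plate, a pale patch on each side. Origin: underside, in the end slot, where the tall post stands. x runs along it: far end face at +150 mm, slotted end face at -12 mm; sides at y = +-16 mm; z up. The slot, 14.4 mm wide, is open at the end and from top to bottom; its closed end is at x = +7.5 mm.
- plate: Grey 8 mm plate, fixed; spans x -40..170, y -75..125 mm. Origin: worktop height, under the tall post's axis. Two 12 mm steel posts: the tall one tops out 50 mm over the worktop, the short stop post at x 95, y -22 mm only 30. Plate x is the mounting line: the beam lies along it, same way, when its -y side meets the stop. The beam starts turned 30 to 50 deg from it toward +y.
- spare_bar: Bystander: a loose plain aluminium bar without slot, 120 x 32 x 30 mm, on the worktop just to the right of the plate (beyond plate x = 180 mm). Origin at the middle of its underside, x along it.
- weight: Bystander: a loose steel test weight with a knob, 31 mm diameter and 40 mm high, standing upright on the plate near the tall post, on the stop post's side. Origin at the middle of its underside.
Things that resemble listed ones, but are neither listed nor needed, are in the scene too. Leave any red look-alike of the beam alone.

How it is judged:
By the outcome, as a careful person would: the job done as asked, in the order asked, and still so for the second after the job is handed in, with the robot touching nothing.
It also fails if it takes over 40 s, if anything falls off the work surface, if the arm or the gripper's body presses on something with over 40 N, if the wrist force passes 120 N, or if a joint passes its speed limit or range.

## Working session

There is one attempt and no reset: what is moved stays moved. The work goes in short steps, Python scripts to look and compute and a tool call to move; the robot and the scene stay as the last step left them, time stands still between calls to the robot, and variables do not carry over. Pictures are saved under pics/ and viewed, about 8 in all and at most 12, crops included, and the job is handed in when it is done.

Besides the shell and the picture viewer there is one more tool, called after "Call:" as name(argument=value, ...), one argument or row to a line, values as JSON. carry_out: Moves the arm, as the interface text tells. Shift numbers are shares of 250 mm and turn numbers shares of pi rad, none past 1 either way. Its arguments: {"type":"object","properties":{"motion":{"type":"array","items":{"type":"array","items":{"type":"number","minimum":-1,"maximum":1}}}},"required":["motion"]}

```bash
mkdir -p pics
python3 - <<'E'
from cell import arm, optics
import cv2
for n in("scene","top"):
    cv2.imwrite(f"pics/{n}0.png",optics.capture(n)); print(n,optics.get_calibration(n))
s=arm.get_state(); print(s)
print(optics.get_calibration("wrist"))
E
```

```text
scene {'fovy': 54.49610566980815, 'cx': 255.92277205322438, 'cy': 189.0890166987289, 'eye': array([0.03594947, 0.54384275, 0.49121843]), 'attitude': array([[-0.79470317,  0.32164733, -0.51477166],
       [-0.60699376, -0.42436976,  0.67191435],
       [-0.00233407,  0.84643565,  0.53248592]])}
top {'fovy': 44.53895558708486, 'cx': 257.32554588850843, 'cy': 189.35896013869262, 'eye': array([ 0.34436509, -0.03270099,  0.89340333]), 'attitude': array([[-0.00808529,  0.98729093, -0.15871749],
       [-0.99984712, -0.00552101,  0.01659056],
       [ 0.01550343,  0.15882737,  0.98718464]])}
{'clock': 0.1, 'joint_pos': array([ 1.17332783,  0.70701299, -0.02762032,  1.48492818,  0.02201726,
        0.9508946 , -0.07552237]), 'joint_velocities': array([ 0.00076577, -0.0014008 ,  0.00051175, -0.00183808, -0.00089485,
       -0.00089211, -0.00011475]), 'joint_efforts': array([ 3.02716144e-03, -8.84294772e+01,  1.23718176e+00, -2.36459649e+01,
        1.70766521e-02,  5.07940538e-03, -1.79192153e-05]), 'position': array([ 0.20020248, -0.53879156,  0.2388958 ]), 'tcp_rot': array([[ 9.37382905e-01,  3.48300384e-01, -3.63914046e-04],
       [ 3.48300572e-01, -9.37382505e-01,  8.66853437e-04],
       [-3.92012750e-05, -9.39325063e-04, -9.99999558e-01]]), 'contact_force': array([ 0.42775732, -0.23260082, -0.26268898]), 'wrist_torque': array([-0.02830476, -0.01703651, -0.02537383]), 'opening': 0.0853034667486898}
{'fovy': 65.70646984690485, 'cx': 258.1476513383884, 'cy': 185.6997158198672, 'eye': array([ 0.27146627, -0.51143145,  0.37485914]), 'attitude': array([[ 3.49130585e-01,  8.94598727e-01,  2.78928219e-01],
       [-9.37073633e-01,  3.33596487e-01,  1.02987333e-01],
       [-9.17136986e-04, -2.97332307e-01,  9.54773616e-01]])}
```

View pics/scene0.png

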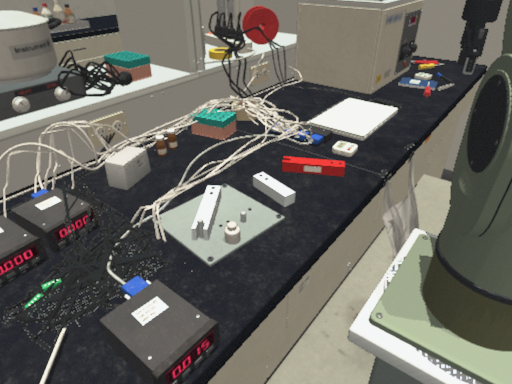

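View pics/top0.png

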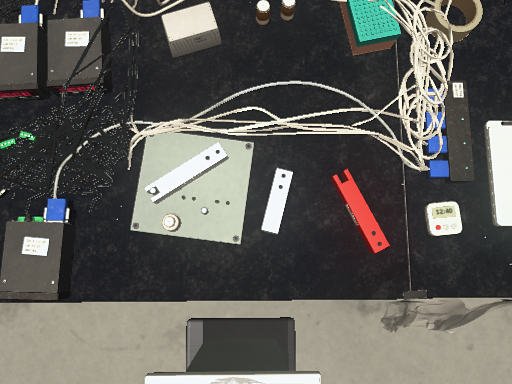

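The top view shows the beam running from the tall post (~152,190) to (~225,150). The stop post is at ~(205,210), the weight at ~(171,222), the spare bar at ~(277,200) and the red look-alike at ~(360,210). The scene view shows the same layout, with the beam at about (208,210). Next I'll enlarge crops of both to pick accurate pixels.

```bash
cat > h.py <<'E'
import numpy as np, cv2
from cell import arm, optics
def ray(c,uv,fish=False):
    f=192/np.tan(np.radians(c["fovy"])/2); d=np.array([uv[0]-c["cx"],-(uv[1]-c["cy"])])/f
    v=np.r_[d,-1.]
    if fish:
        r=np.hypot(*d); v=np.r_[d/max(r,1e-9)*np.sin(r),-np.cos(r)]
    return c["eye"],c["attitude"]@v
def onplane(c,uv,z,fish=False):
    e,v=ray(c,uv,fish); return e+v*(z-e[2])/v[2]
def tri(r1,r2):
    (a,u),(b,v)=r1,r2
    s=np.linalg.lstsq(np.c_[u,-v],b-a,rcond=None)[0]
    p,q=a+s[0]*u,b+s[1]*v
    return (p+q)/2,np.linalg.norm(p-q)
E
python3 - <<'E'
import cv2,numpy as np
t=cv2.imread("pics/top0.png"); s=cv2.imread("pics/scene0.png")
a=cv2.resize(t[125:250,120:300],None,fx=4.2,fy=4.2,interpolation=cv2.INTER_CUBIC)
b=cv2.resize(s[165:265,150:310],None,fx=5,fy=5,interpolation=cv2.INTER_CUBIC)
cv2.imwrite("pics/tc.png",a);cv2.imwrite("pics/sc.png",b)
E
```

```text
(no output)
```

View pics/tc.png

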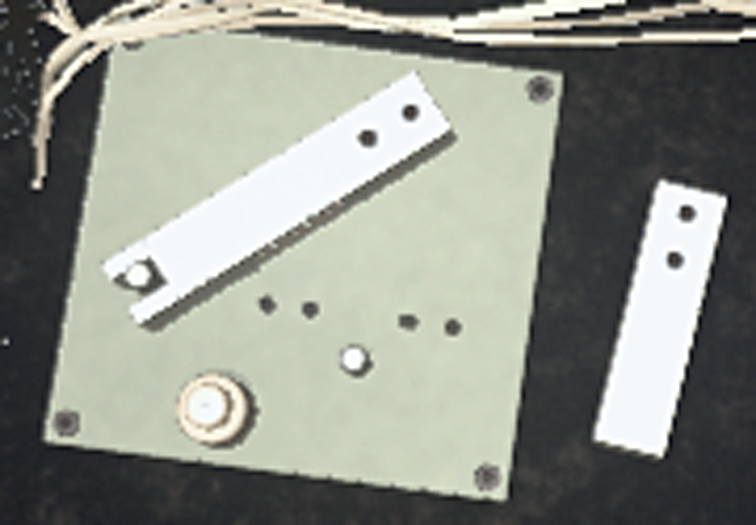

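View pics/sc.png

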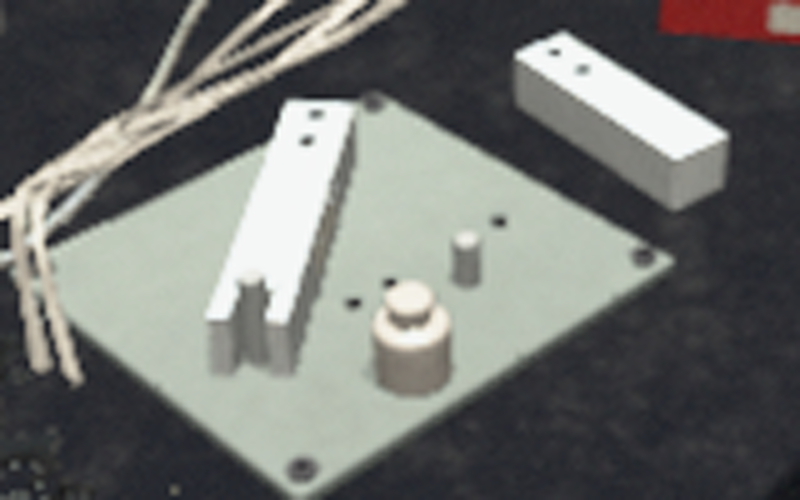

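The top crop shows the beam top running from (103,266)/(130,315) at the slotted end to (417,71)/(455,130) at the far end. The tall post top is at (137,275), the stop top at (354,358) and the weight knob at (207,406). The scene crop shows the tall post at (251,276), the stop at (466,238), and the beam's far top corners at (288,101) and (356,103).

```bash
cat > m.py <<'E'
from h import *
T=optics.get_calibration("top");S=optics.get_calibration("scene")
def pt(x,y): return ((x+.5)/4.2-.5+120,(y+.5)/4.2-.5+125)
def ps(x,y): return ((x+.5)/5-.5+150,(y+.5)/5-.5+165)
E
python3 - <<'E'
from m import *
np.set_printoptions(precision=4,suppress=True)
P=dict(tall=((137,275),(251,276)),stop=((354,358),(466,238)),far_p=((417,71),(288,101)),far_m=((455,130),(356,103)),nr_p=((103,266),(207,320)),nr_m=((132,316),(290,322)),plateR=((562,72),(378,92)),plateN=((508,500),(675,262)),knob=((207,406),(410,297)))
R={k:tri(ray(T,pt(*a)),ray(S,ps(*b))) for k,(a,b) in P.items()}
for k,(p,g) in R.items(): print(k,p,round(g,4))
tall=onplane(T,pt(137,275),.05);stop=onplane(T,pt(354,358),.03)
d=(stop-tall)[:2];print("planes",tall,stop,np.hypot(*d),"exp",np.hypot(95,22))
yaw=np.arctan2(d[1],d[0])-np.arctan2(-22,95);print("plate yaw",np.degrees(yaw))
im=cv2.imread("pics/top0.png");m=cv2.inRange(im,(215,215,215),(255,255,255))
for c in cv2.findContours(m,0,2)[0]:
    (u,v),_,_=cv2.minAreaRect(c)
    if cv2.contourArea(c)>500 and 130<u<300 and 130<v<240:
        b=cv2.boxPoints(cv2.minAreaRect(c));w=np.array([onplane(T,q,.038) for q in b])[:,:2]
        e=np.roll(w,-1,0)-w;i=np.argmax(np.hypot(*e.T));print(w,np.hypot(*e.T),np.degrees(np.arctan2(e[i,1],e[i,0])))
E
```

```text
tall [0.4802 0.1442 0.0507] 0.0015
stop [0.4461 0.0524 0.0312] 0.0022
far_p [0.5744 0.0251 0.038 ] 0.0027
far_m [0.5472 0.0081 0.0387] 0.0028
nr_p [0.4869 0.1625 0.0369] 0.0026
nr_m [0.4617 0.1467 0.0388] 0.0041
plateR [ 0.5802 -0.0407  0.0092] 0.0001
plateN [ 0.3844 -0.0149  0.0067] 0.0016
knob [0.4239 0.1136 0.0477] 0.0023
planes [0.4797 0.1439 0.05  ] [0.4453 0.0519 0.03  ] 0.09823314385175884 exp 97.51410154434076
plate yaw -97.41939036278043
[[ 0.4085 -0.0536]
 [ 0.5222 -0.0832]
 [ 0.5145 -0.1129]
 [ 0.401  -0.0827]] [0.1175 0.0307 0.1174 0.03  ] -14.580536153915041
[[0.4866 0.1624]
 [0.5738 0.0259]
 [0.5464 0.0093]
 [0.46   0.1455]] [0.162  0.0321 0.1613 0.0315] -57.41390524551397
```

Measured: tall post at (0.480, 0.144), beam yaw -57.4° and plate yaw -97.4°, so there are 40° to swing. I'll push the +y side with closed fingers. First I move over towards it.

Call:
carry_out(
  motion=[
    [0.118, -0.098, 0, 0, 0, 0, -1],
    [0.118, -0.098, 0, 0, 0, 0, -1],
    [0.118, -0.098, 0, 0, 0, 0, -1],
    [0.118, -0.098, 0, 0, 0, 0, -1],
    [0.118, -0.098, 0, 0, 0, 0, -1],
  ],
)

```text
clock: 0.52
position: [0.2934, -0.3717, 0.2364]
tcp_rot: [[0.941, 0.337, -0.004], [0.337, -0.941, 0.001], [-0.003, -0.002, -1.0]]
contact_force: [1.4, -1.3, 0.6]
opening: 0.0255
```

Call:
carry_out(
  motion=[
    [0.118, -0.098, 0, 0, 0, 0, -1],
    [0.118, -0.098, 0, 0, 0, 0, -1],
    [0.118, -0.098, 0, 0, 0, 0, -1],
    [0.118, -0.098, 0, 0, 0, 0, -1],
    [0.118, -0.098, 0, 0, 0, 0, -1],
  ],
)

```text
clock: 0.93
position: [0.3932, -0.1978, 0.2359]
tcp_rot: [[0.942, 0.336, -0.005], [0.336, -0.942, 0.001], [-0.004, -0.003, -1.0]]
contact_force: [0.9, 0.3, -0.3]
opening: -0.0
```

Call:
carry_out(
  motion=[
    [0.118, -0.098, 0, 0, 0, 0, -1],
    [0.118, -0.098, 0, 0, 0, 0, -1],
    [0.118, -0.098, 0, 0, 0, 0, -1],
    [0.118, -0.098, 0, 0, 0, 0, -1],
    [0.118, -0.098, 0, 0, 0, 0, -1],
  ],
)

```text
clock: 1.35
position: [0.4938, -0.0228, 0.2354]
tcp_rot: [[0.942, 0.336, -0.006], [0.336, -0.942, 0.001], [-0.005, -0.003, -1.0]]
contact_force: [0.3, -1.0, -0.1]
opening: -0.0003
```

Call:
carry_out(
  motion=[
    [0.136, -0.112, 0, 0, 0, 0, -1],
    [0.136, -0.112, 0, 0, 0, 0, -1],
    [0.136, -0.112, 0, 0, 0, 0, -1],
    [0, 0, 0.14, 0, 0, -0.036, -1],
    [0, 0, 0.14, 0, 0, -0.036, -1],
  ],
)

```text
clock: 1.77
position: [0.5614, 0.0957, 0.1675]
tcp_rot: [[0.836, 0.548, 0.004], [0.548, -0.836, 0.006], [0.006, -0.003, -1.0]]
contact_force: [0.7, -1.2, -1.1]
opening: 0.0002
```

Call:
carry_out(
  motion=[
    [0, 0, 0.1, 0, 0, 0, -1],
    [0, 0, 0, 0, 0, 0, -1],
  ],
)

```text
clock: 1.93
position: [0.5594, 0.0976, 0.1362]
tcp_rot: [[0.83, 0.557, -0.003], [0.557, -0.83, 0.006], [0.001, -0.007, -1.0]]
contact_force: [-0.9, 0.1, -1.3]
opening: 0.0002
```

Call:
carry_out(
  motion=[
    [0, 0.024, 0.12, 0, 0, 0, -1],
    [0, 0, 0.12, 0, 0, 0, -1],
    [0, 0, 0.1, 0, 0, 0, -1],
    [0, 0, 0.06, 0, 0, 0.004, -1],
    [0, 0, 0, 0, 0, 0, -1],
  ],
)

```text
clock: 2.35
position: [0.5646, 0.0925, 0.0368]
tcp_rot: [[0.84, 0.543, 0.0], [0.543, -0.84, 0.006], [0.003, -0.005, -1.0]]
contact_force: [-0.6, 0.2, 0.2]
opening: -0.0003
```

Run:
```python
from h import *
s=optics.capture("scene");t=optics.capture("top")
a=cv2.resize(s[145:265,150:310],None,fx=3.5,fy=3.5,interpolation=cv2.INTER_CUBIC)
b=cv2.resize(t[105:225,130:240],None,fx=3.5,fy=3.5,interpolation=cv2.INTER_CUBIC)[:, :240*1]
cv2.imwrite("pics/v1.png",np.hstack([a,b]));st=arm.get_state();print(st["position"],st["contact_force"])
```

```text
[0.56561842 0.09258232 0.03923342] [-0.50971445 -0.05655495  0.89241491]
```

View pics/v1.png

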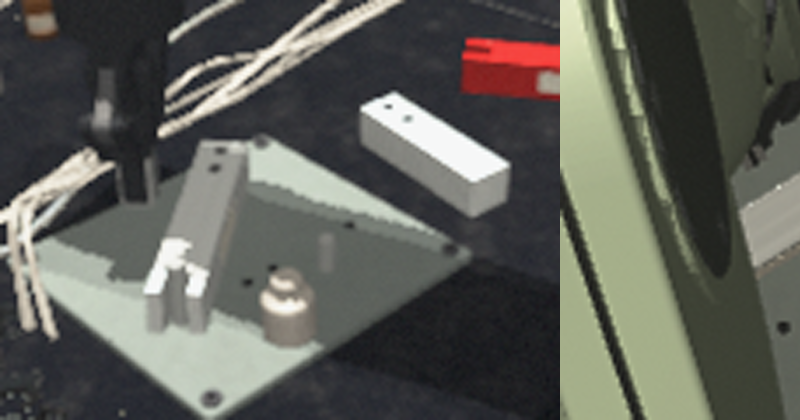

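Left half (scene crop): the fingertips are at (137,200), clear of the beam on its +y side, and the cables are clear too. On the right, the arm blocks the top view. I'll lower a little and begin to push.

Call:
carry_out(
  motion=[
    [0, 0, 0.05, 0, 0, 0, -1],
    [0, 0, 0.01, 0, 0, 0, -1],
    [-0.03, 0, 0, 0, 0, 0, -1],
    [-0.02, 0, 0, 0, 0, 0, -1],
    [0, 0, 0, 0, 0, 0, -1],
  ],
)

```text
clock: 2.87
position: [0.5577, 0.086, 0.0289]
tcp_rot: [[0.839, 0.544, 0.01], [0.544, -0.839, 0.008], [0.013, -0.001, -1.0]]
contact_force: [0.1, -0.2, 0.8]
opening: -0.0004
```

Call:
carry_out(
  motion=[
    [-0.016, -0.005, 0.016, 0, 0, 0, -1],
    [-0.016, 0, 0, 0, 0, 0.005, -1],
    [-0.02, 0.005, 0, 0, 0, 0.016, -1],
    [-0.02, 0.005, 0, 0, 0, 0.016, -1],
    [-0.02, 0.005, 0, 0, 0, 0.016, -1],
  ],
)

```text
clock: 3.28
position: [0.5405, 0.0729, 0.0257]
tcp_rot: [[0.92, 0.392, 0.017], [0.392, -0.92, 0.01], [0.019, -0.002, -1.0]]
contact_force: [3.2, 1.7, -2.0]
opening: 0.0002
```

Call:
carry_out(
  motion=[
    [-0.02, 0.005, 0, 0, -0.006, 0.0165, -1],
    [-0.02, 0.005, 0, 0, 0, 0.0165, -1],
    [-0.02, 0.005, 0, 0, 0, 0.0165, -1],
    [-0.02, 0.005, 0, 0, 0, 0.0165, -1],
    [-0.02, 0.005, 0, 0, 0, 0.0165, -1],
  ],
)

```text
clock: 3.7
position: [0.5193, 0.059, 0.0263]
tcp_rot: [[0.992, 0.125, 0.004], [0.125, -0.992, 0.003], [0.005, -0.002, -1.0]]
contact_force: [1.9, -0.7, -2.2]
opening: 0.0003
```

Call:
carry_out(
  motion=[
    [-0.018, 0.005, 0, 0, 0, 0.014, -1],
    [-0.018, 0.005, 0, 0, 0, 0.014, -1],
    [-0.015, 0.004, 0, 0, 0, 0.012, -1],
    [-0.01, 0.002, 0, 0, 0, 0.01, -1],
  ],
)

```text
clock: 4.03
position: [0.5038, 0.0532, 0.0265]
tcp_rot: [[0.999, -0.047, 0.007], [-0.047, -0.999, 0.002], [0.006, -0.002, -1.0]]
contact_force: [2.4, -0.7, -2.4]
opening: -0.0
```

Call:
carry_out(
  motion=[
    [-0.01, 0.003, 0, 0, 0, 0.01, -1],
    [-0.01, 0.002, 0, 0, 0, 0.01, -1],
    [-0.008, 0.001, 0, 0, 0, 0.005, -1],
  ],
)

```text
clock: 4.28
position: [0.4962, 0.0519, 0.0266]
tcp_rot: [[0.991, -0.135, 0.007], [-0.135, -0.991, 0.002], [0.007, -0.003, -1.0]]
contact_force: [2.1, -1.6, -1.7]
opening: 0.0
```

Call:
carry_out(
  motion=[
    [-0.006, 0, 0, 0, 0, 0, -1],
    [-0.004, 0, 0, 0, 0, 0, -1],
  ],
)

```text
clock: 4.45
position: [0.4953, 0.0519, 0.0268]
tcp_rot: [[0.991, -0.137, 0.012], [-0.137, -0.991, 0.001], [0.011, -0.003, -1.0]]
contact_force: [9.8, -1.9, -3.4]
opening: 0.0001
```

Force jumped to ~10 N right where stop contact was expected. One more gentle press confirms it.

Call:
carry_out(
  motion=[
    [-0.008, 0, 0, 0, 0, 0, -1],
    [-0.006, 0, 0, 0, 0, 0, -1],
  ],
)

```text
clock: 4.62
position: [0.4952, 0.0519, 0.0273]
tcp_rot: [[0.99, -0.137, 0.02], [-0.137, -0.991, 0.0], [0.02, -0.003, -1.0]]
contact_force: [8.6, -1.9, -3.9]
opening: -0.0002
```

The beam is firmly stopped with no further motion. Now I back off along +x, lift, and clear the view.

Call:
carry_out(
  motion=[
    [0.02, 0, 0, 0, 0, 0, -1],
    [0.04, 0, 0, 0, 0, 0, -1],
    [0.04, 0, -0.04, 0, 0, 0, -1],
    [0, 0, -0.14, 0, 0, 0, -1],
    [0, 0, -0.14, 0, 0, 0, -1],
  ],
)

```text
clock: 5.03
position: [0.5164, 0.0484, 0.1048]
tcp_rot: [[0.991, -0.136, 0.007], [-0.136, -0.991, 0.0], [0.007, -0.001, -1.0]]
contact_force: [-0.2, 0.6, 0.9]
opening: 0.0
```

Call:
carry_out(
  motion=[
    [0, 0, -0.14, 0, 0, 0, -1],
    [0, 0.14, -0.1, 0, 0, 0, -1],
    [0, 0.16, 0, 0, 0, 0, -1],
    [0, 0.16, 0, 0, 0, 0, -1],
    [0, 0.16, 0, 0, 0, 0, -1],
  ],
)

```text
clock: 5.45
position: [0.4968, -0.0988, 0.172]
tcp_rot: [[0.993, -0.12, 0.011], [-0.12, -0.993, 0.005], [0.011, -0.006, -1.0]]
contact_force: [0.5, 0.4, 0.4]
opening: -0.0003
```

Call:
carry_out(
  motion=[
    [0, 0.16, 0, 0, 0, 0, -1],
    [0, 0.16, 0, 0, 0, 0, -1],
    [0, 0.16, 0, 0, 0, 0, -1],
    [0, 0.1, 0, 0, 0, 0, -1],
    [0, 0, 0, 0, 0, 0, -1],
  ],
)

```text
clock: 5.87
position: [0.4741, -0.2567, 0.1718]
tcp_rot: [[0.992, -0.126, 0.008], [-0.126, -0.992, 0.003], [0.007, -0.004, -1.0]]
contact_force: [-0.9, -0.4, -0.8]
opening: -0.0002
```

Run:
```python
from m import *
np.set_printoptions(precision=4,suppress=True)
s=optics.capture("scene");im=optics.capture("top");cv2.imwrite("pics/top2.png",im)
a=cv2.resize(s[165:265,150:310],None,fx=2.5,fy=2.5,interpolation=cv2.INTER_CUBIC)
b=cv2.resize(im[125:250,120:300],None,fx=3.2,fy=3.2,interpolation=cv2.INTER_CUBIC)[:,:]
h=b.shape[0];a=cv2.copyMakeBorder(a,0,h-a.shape[0],0,0,0) if a.shape[0]<h else a[:h]
o=np.hstack([a,b]);cv2.imwrite("pics/v2.png",cv2.resize(o,None,fx=800/o.shape[1],fy=800/o.shape[1]))
m=cv2.inRange(im,(215,215,215),(255,255,255))
for c in cv2.findContours(m,0,2)[0]:
    (u,v),_,_=cv2.minAreaRect(c)
    if cv2.contourArea(c)>500 and 130<u<300 and 130<v<240:
        b=cv2.boxPoints(cv2.minAreaRect(c));w=np.array([onplane(T,q,.038) for q in b])[:,:2]
        e=np.roll(w,-1,0)-w;i=np.argmax(np.hypot(*e.T));print(w,np.hypot(*e.T),np.degrees(np.arctan2(e[i,1],e[i,0])))
st=arm.get_state();print(st["clock"],st["position"])
```

```text
[[ 0.4652  0.1578]
 [ 0.4973  0.1548]
 [ 0.4758 -0.0073]
 [ 0.4439 -0.0033]] [0.0322 0.1635 0.0322 0.1626] -97.53419202747234
[[ 0.4085 -0.0536]
 [ 0.5222 -0.0832]
 [ 0.5145 -0.1129]
 [ 0.401  -0.0827]] [0.1175 0.0307 0.1174 0.03  ] -14.580536153915041
5.9667 [ 0.4753 -0.2523  0.1717]
```

View pics/v2.png

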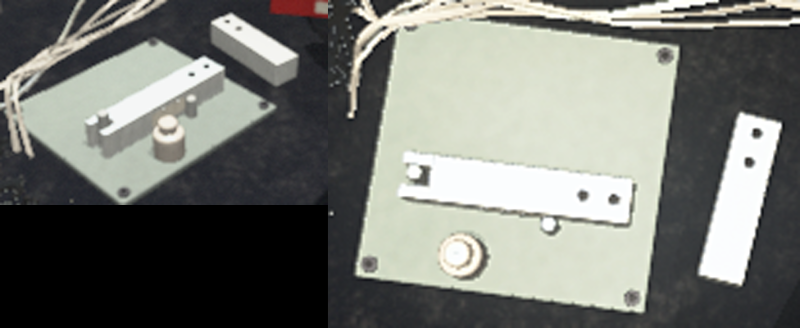

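The final view shows the post still in the slot (~414,173) and the beam's -y side touching the stop (~549,225). The weight and spare bar look unmoved. A quick numeric check of the bystanders comes next, then I hand in.

Run:
```python
from m import *
from cell import workorder
a=cv2.imread("pics/top0.png");b=cv2.imread("pics/top2.png")
for n,(x0,x1,y0,y1) in dict(weight=(158,184,212,236),red=(325,395,160,255),spare=(258,298,162,238)).items():
    g=[cv2.cvtColor(i[y0:y1,x0:x1],cv2.COLOR_BGR2GRAY).astype(np.float32) for i in(a,b)]
    print(n,cv2.phaseCorrelate(*g)[0])
e=arm.get_state();print(e["clock"],e["contact_force"])
workorder.close_job()
```

```text
weight (0.46312488294120513, 0.040674039755504765)
red (0.13757060149237077, -0.22628883000709976)
spare (0.0037849184191713903, 0.025324783716357047)
5.9667 [ 0.90972067  1.46259825 -0.92657909]
the job is handed in; nothing more can be done
```

I swung the beam about 40° round the tall post until its side met the stop, then backed the arm away and handed the job in at about 6 s. I pushed on its +y side with the closed fingers.

- **Angle:** the top view puts the beam at -97.5° against a mounting line of -97.4°.
- **Seat:** the beam's far end is about 150 mm from the post axis, as it should be. The -y side is on the stop to within about 1 mm by the measured positions.
- **Stop contact:** the contact force rose to about 9 N and the last two small pushes moved nothing. The post is still in the slot, and the beam looks flat in the final pictures.
- **Bystanders:** the spare bar and red look-alike show image shifts under 0.3 pixel. The weight's patch gave 0.46 pixel (about 1 mm), probably lighting, as the beam's end lies nearer now and the gripper kept well clear of it. I did not check the weight a second way.

No check failed. The arm blocked the top view during the push itself, so I tracked that part by tool pose and force.

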